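Back the hole-punching turntable off by one ratchet notch

ROBOT

A 6-joint arm with a two-finger parallel gripper is mounted at the origin on a cart in front of the work surface, level with it; the furniture and walls round the work are solid. World frame = base frame: x ahead of the robot, y to its left, z up, the work surface at z = 0. Lengths are in m, angles in rad, forces in N, time in s.
With the tool pointing down it reaches from about 0.3 to 0.85 m from the base axis. Payload 4.2 kg.
Tool frame: the origin (TCP) lies between the finger pads; the fingertips stand 14 mm ahead of it and the grasp point (between the pads) lies 5 mm behind it; z points along the fingers, y is the direction in which the jaws open and shut (so a half turn about z gives the same grasp; the last joint's range is limited). The gripper opens to 91 mm and grips with 3 to 60 N. Pads are 32 mm wide; open, the fingers measure 118 mm over their backs; the gripper's body (76 mm by 178 mm) begins 60 mm behind the grasp point.
Start: joints at [1.14, 0.32, 1.565, -0, 1.257, -0.02], TCP at [0.23, 0.527, 0.228] pointing down, gripper open.
Joint ranges: [-3.11, 3.11], [-0.84, 2.01], [0.21, 2.61], [-1.34, 4.49], [0.05, 2.63], [-2.56, 2.56]. Speed limits (rad/s): [2.57, 2.57, 3.14, 3.14, 3.14, 3.14].

INTERFACE

Orientations are given as a unit quaternion [x, y, z, w].
In Python, from cell import arm gives the robot as it stands.
- The arm moves only by the tool step_arm, never from a script. Its argument "targets" is a list of rows, each an object with "delta_pos": the shift along the tool's x, y, z in cm, a list of three; "twist": the turn, a rotation vector about the tool's x, y, z in degrees, a list of three; "fingers": the closure in counts, from 0 (fully open) to 255 (shut). In form: [{"delta_pos": [x, y, z], "twist": [ax, ay, az], "fingers": fingers}, ...]. A call has 1 to 5 rows; each row shifts and turns the commanded pose from where the row before left it, along the tool's axes as they then stand; what a row does not reach is not made up. A row lasts 1/8 s, in which the tool goes at most 62.5 mm and 10.7 degrees, less where a joint would pass 70% of its speed; a pose out of reach is approached as far as the arm can. A call with a gripper value outside its range is refused whole. The fingers move at their own pace and stop on an object; "squeeze" is the grip in N (left out, the last holds). Time passes only in rows, so rows that do not move let the fingers close. It gives the time, the measured TCP pose, the force and the opening at its end, in the units of the state.
- arm.get_obs(): the state, without advancing time (a new reading comes with each control period).
- arm.get_image(name): name is "side" or "top"; returns a dict with "color" (384x512x3 uint8, red, green, blue), "vertical_fov" (degrees; the focal length in pixels is half the picture's height over the tangent of half this angle, whatever the lens; pixels are square), "cx", "cy" (the principal point, pixels), "rvec" (rotation vector, rad) and "tvec" (3), from world to camera coordinates, as OpenCV has them. Camera axes: x right, y down, z forward; pixel columns grow to the right and rows downward; lengths in m; the calibration is good to about 2 mm. A picture is of the moment at which its call begins. There is no depth.
- arm.close_job(): hands the job in, once; it reports no verdict.
The state is a dict: "t": time; "q": joint angles; "qd": joint speeds; "joint_efforts": joint torques, N m; "tcp_pos": TCP position; "orientation": TCP orientation; "wrist_force": force on the tool from outside, world axes, zero at the start; "moment": the same for the moment, N m; "grip_width": finger opening in m.
Only numpy, scipy, OpenCV 4.12 (cv2) and the standard library are available. Lean on these libraries where they do the work, as an engineer would, in place of code of your own. Each camera call takes 0.05 s, during which the arm holds its last target.

TASK

The indexing turntable has been fed one notch too far, and its pawl blocks it from turning back. With a fingertip, press on the pawl's raised tail so that its nose lifts clear of the teeth, gently push (do not pinch) the turning peg so that the wheel goes back (counter-clockwise seen from above) by exactly one notch, then press the nose down again until the pawl is fully seated in the new notch. Do not force the mechanism, and do not lift or shift the loose things round it.

Things in the scene. Friction and masses are not known exactly. Their poses are not given: they have to be found in the camera images.
- indexer: Indexing turntable fixed to the bench: plywood board 170 x 195 x 15 mm with a ratchet wheel, a pawl and a punch guide. Origin on the wheel's axis at bench height, z up. Board: x -85..85, y -115..80 mm. The pawl lies along the -x edge, tail to -y, nose to +y. Punch guide on the +y side: post at y = 75, arm reaching in to y = 21 mm, top 60 mm above the bench.
- wheel_axis (a point): Centre of the upper face of the ratchet wheel, a flat aluminium disc 140 mm across, 30 mm above the bench. Ten steel saw teeth stand on its rim, 54 to 70 mm from the axis, up to 39 mm above the bench. In the middle a round leather blank under a small brass nut (top 40 mm above the bench). Axes as the indexer.
- turntable (a joint): Angle of the ratchet wheel, rad: starts near 0, positive = backward = counter-clockwise from above; one notch = 0.628. While the pawl is down its teeth cannot turn backward. With the pawl up it turns easily (1 to 2 N at the peg) and stays where left. One notch back, the pawl drops fully home from about 0.45 to 0.63 (aim at 0.55). Its end stop is at 1.3.
- peg_top (a point): Top centre of the upright steel turning peg on the wheel: 12 mm thick (14 mm at the head, 18 mm at the foot), standing 44 mm from the wheel's axis, top 75 mm above the bench, 45 mm tall above the disc. At the start it is at angle -63 degrees in the indexer frame (from its +x axis towards +y); it moves with the wheel.
- peg: The same upright turning peg, a revolving handle (it spins freely about its own upright axis); origin at the centre of its foot on the disc, 44 mm from the wheel's axis and 30 mm above the bench.
- pawl_pivot (a point): Pivot of the pawl: x = -62, y = -64 mm in the indexer frame, 46 mm above the bench, level, along the indexer's x axis, between two steel bracket cheeks (x -77.5..-46.5, y -75..-53 mm, top 54 mm above the bench). Axes as the indexer.
- pawl (a joint): Angle of the pawl, a dark steel seesaw, rad: 0 = down, nose fully seated between two teeth; positive = nose raised; stop at 0.75. Above about 0.2 the nose is clear of the teeth. Its hinge is stiff: it stays where it is left (1 to 2 N at its ends moves it).
- pawl_tail (a point): Centre of the upper face of the pawl's thumb pad (26 x 22 mm, 6 mm thick) at the end of its tail, 44 mm from the pivot; with the pawl down the tail rises outward at 35 degrees and this point is about 74 mm above the bench. Pressing it down about 25 mm raises the nose by about 0.6 rad.
- pawl_nose (a point): Point on the upper face of the pawl's arm (14 mm wide) just above the nose, 60 mm from the pivot; 50 mm above the bench when the pawl is fully down, about 84 mm when raised by 0.6 rad.
- thread_1: Bystander: spool of natural thread, 40 mm across, 60 mm tall, standing loose on the bench beside the board; origin at the centre of its underside.
- rivet_tin: Bystander: round metal tin, 63 mm across, 27 mm tall, loose on the bench beside the board; origin at the centre of its underside.
- wax_cake: Bystander: round cake of wax, 48 mm across, 18 mm tall, loose on the bench; origin at the centre of its underside.
- pricking_iron: Bystander: steel pricking iron lying on the bench, 28 x 104 x 10 mm, long along its y axis; origin at the centre of its underside.
- leather_blank: Bystander: dark leather cover lying on the bench, 82 x 97 x 9 mm; origin at the centre of its underside.

How it is judged:
On the way, in this order (a step that is already met when the one before it is completed fails the run):
1. the pawl's nose is lifted clear of the teeth while the wheel still stands at its old notch (value of joint pawl above 0.2 rad and value of joint turntable between -0.25 and 0.15 rad), for 0.1 s.
2. with the pawl up, the wheel is pushed back to the next notch (value of joint pawl above 0.12 rad and value of joint turntable between 0.38 and 0.7 rad), for 0.2 s.
At the end, for the whole second after the job is handed in: The pawl is down in a notch (its joint below 0.06 rad), the wheel stands one notch back (0.38 to 0.70 rad, the pawl seating at about 0.45 to 0.63) and is at rest (value of joint pawl below 0.06 rad and value of joint turntable between 0.38 and 0.7 rad and velocity of joint turntable between -0.05 and 0.05 rad/s); the robot touches nothing.
It fails at once if the mechanism is forced (more than 35 N) (contact force between any of the fingers, the arm and indexer above 35 N).
It fails at once if the turning peg is pinched or rammed (fingers press on it with more than 15 N in all) (contact force between the fingers and peg above 15 N).
It fails at once if a loose bystander is lifted or shifted by more than 20 mm (distance of any of thread_1, rivet_tin, wax_cake, pricking_iron, leather_blank from where it was at the start of the episode above 0.02 m).
It also fails if it takes over 48 s, if anything falls off the work surface, if the arm or the gripper's body presses on something with over 40 N, if the wrist force passes 120 N, or if a joint passes its speed limit or range.

## Working session

There is one attempt and no reset: what is moved stays moved. The work goes in short steps, Python scripts to look and compute and a tool call to move; the robot and the scene stay as the last step left them, time stands still between calls to the robot, and variables do not carry over. Pictures are saved under pics/ and viewed, and the job is handed in when it is done.

Besides the shell and the picture viewer there is one more tool, called as name(argument=value, ...), one argument or row to a line, values as JSON. step_arm: Moves the arm, as the interface text tells. Its arguments: {"type":"object","properties":{"targets":{"type":"array","items":{"type":"object","properties":{"delta_pos":{"type":"array","items":{"type":"number"}},"twist":{"type":"array","items":{"type":"number"}},"fingers":{"type":"number"}}}},"squeeze":{"type":"number"}},"required":["targets"]}

```bash
ls; mkdir -p pics; python3 - <<'E'
from cell import arm
import cv2
o=arm.get_obs()
print({k:(v if isinstance(v,(int,float)) else [round(float(a),4) for a in v]) for k,v in o.items()})
for n in("side","top"):
    i=arm.get_image(n); cv2.imwrite(f"pics/{n}0.png",i["color"][:,:,::-1]); print(n,{k:v for k,v in i.items() if k!="color"})
E
```

```text
pics
{'t': 0.0, 'q': [1.14, 0.3203, 1.5657, 0.0, 1.2574, -0.02], 'qd': [-0.0003, 0.0004, 0.0009, 0.0, 0.0003, 0.0003], 'joint_efforts': [-0.0017, -41.2464, -23.1973, 0.0725, 0.0459, -0.0001], 'tcp_pos': [0.2294, 0.5267, 0.2271], 'orientation': [0.2039, 0.979, -0.0008, -0.0002], 'wrist_force': [-0.0387, 0.4048, -0.3889], 'moment': [0.0108, 0.001, -0.0345], 'grip_width': 0.0910201114420161}
side {'vertical_fov': 46.1300165843617, 'cx': 257.4389277682338, 'cy': 185.5268279097447, 'rvec': array([ 0.3057808 , -2.75865923,  1.28726238]), 'tvec': array([0.47269156, 0.19478235, 0.83226165])}
top {'vertical_fov': 42.581534602324126, 'cx': 256.57912574128807, 'cy': 193.13471739949105, 'rvec': array([ 2.16460321, -2.04911773,  0.22444297]), 'tvec': array([-0.12510939,  0.51017855,  0.96338298])}
```

View pics/side0.png

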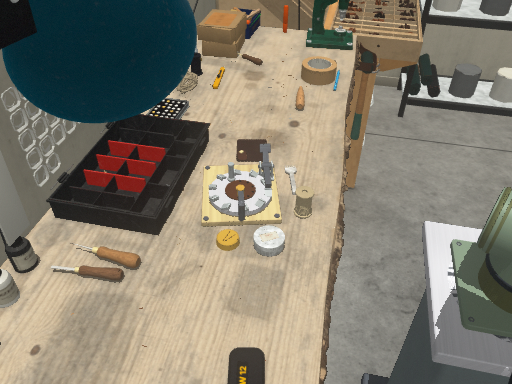

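View pics/top0.png

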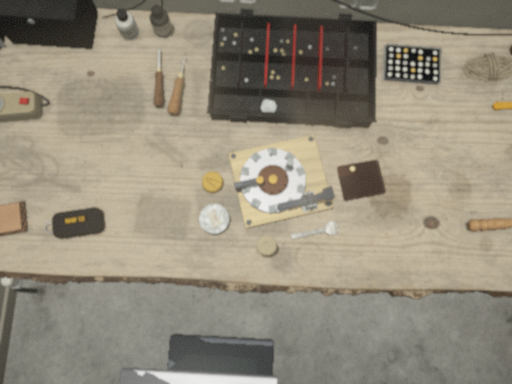

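```bash
cat > h.py <<'E'
import numpy as np, cv2
from cell import arm
def cam(n):
    i=arm.get_image(n); f=i["color"].shape[0]/2/np.tan(np.radians(i["vertical_fov"]/2))
    K=np.array([[f,0,i["cx"]],[0,f,i["cy"]],[0,0,1]]); return i["color"],K,np.array(i["rvec"]),np.array(i["tvec"])
def ray(c,uv,z):
    _,K,r,t=c; R=cv2.Rodrigues(r)[0]; o=-R.T@t; d=R.T@np.linalg.inv(K)@np.array([uv[0],uv[1],1.]); return o+d*(z-o[2])/d[2]
def proj(c,P):
    return cv2.projectPoints(np.array(P,float).reshape(-1,1,3),c[2],c[3],c[1],None)[0].reshape(-1,2)
def crop(c,box,s,fn):
    x0,y0,x1,y1=box; cv2.imwrite(fn,cv2.resize(c[0][y0:y1,x0:x1,::-1],None,fx=s,fy=s,interpolation=cv2.INTER_CUBIC))
E
python3 - <<'E'
from h import *
t=cam("top"); s=cam("side")
crop(t,(185,125,345,265),5,"pics/t1.png"); crop(s,(190,130,320,260),4.6,"pics/s1.png")
for c in(t,s):
    R=cv2.Rodrigues(c[2])[0]; print("campos",-R.T@c[3])
for uv in [(273,180),(233,156),(310,139),(327,209),(250,222)]: print(uv,ray(t,uv,.015))
for uv in [(206,167),(276,167),(278,219),(206,218)]: print(uv,ray(s,uv,.015))
E
```

```text
campos [ 0.30010632 -0.10476395  1.05023901]
campos [0.3586181  0.60287648 0.6796837 ]
(273, 180) [ 0.55595591 -0.1305501   0.015     ]
(233, 156) [ 0.60505203 -0.0406936   0.015     ]
(310, 139) [ 0.65337235 -0.20758261  0.015     ]
(327, 209) [ 0.49863334 -0.24877921  0.015     ]
(250, 222) [ 0.4615702 -0.0861255  0.015    ]
(206, 167) [ 0.65714801 -0.21110952  0.015     ]
(276, 167) [ 0.49304709 -0.24937997  0.015     ]
(278, 219) [ 0.45603587 -0.07410881  0.015     ]
(206, 218) [ 0.60455618 -0.0429846   0.015     ]
```

View pics/t1.png

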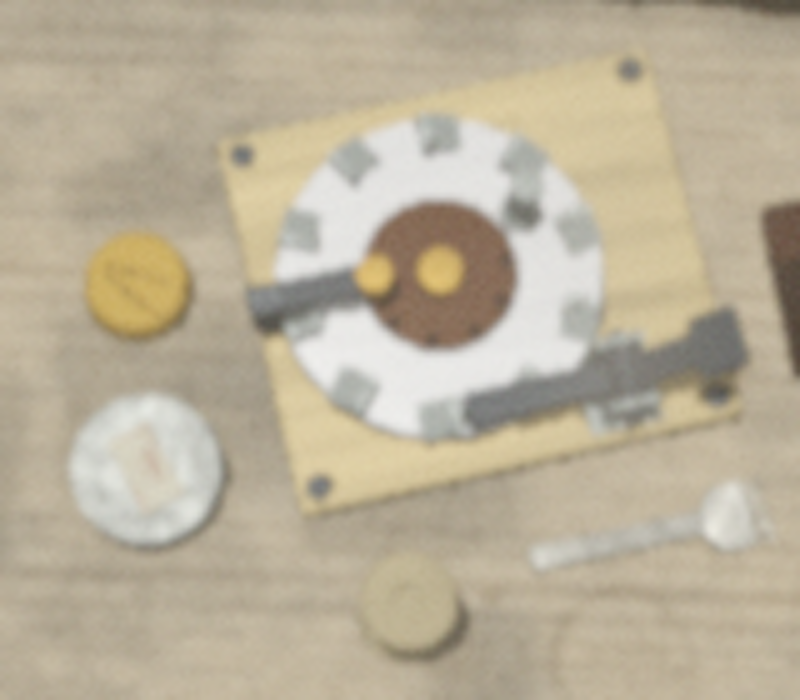

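View pics/s1.png

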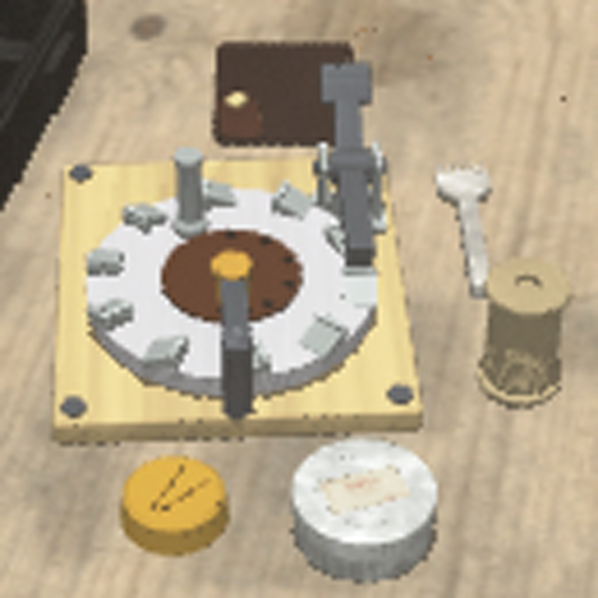

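```bash
cat >> h.py <<'E'
from scipy.spatial.transform import Rotation as Rn
def fit(mod,w):
    m=np.array(mod,float);w=np.array(w)[:,:2];R,r=Rn.align_vectors(np.c_[w-w.mean(0),np.zeros(len(w))],np.c_[m-m.mean(0),np.zeros(len(m))])
    th=R.as_rotvec()[2]; c,s=np.cos(th),np.sin(th);M=np.array([[c,-s],[s,c]]); return th,w.mean(0)-M@m.mean(0),r
E
python3 - <<'E'
from h import *
t=cam("top"); s=cam("side")
# corners: (+x,+y),(+x,-y),(-x,-y),(-x,+y)
mod=[(.085,.08),(.085,-.115),(-.085,-.115),(-.085,.08)]
tc=np.array([(220,143),(643,50),(742,418),(305,517)])/5+[185,125]
sc=np.array([(55,430),(63,160),(385,165),(422,428)])/4.6+[190,130]
wt=[ray(t,u,.015) for u in tc]; ws=[ray(s,u,.015) for u in sc]
print(np.round(wt,4),np.round(ws,4)); print(fit(mod,wt),fit(mod,ws))
th,o,_=fit(mod,np.r_[wt,ws][:4]) if 0 else fit(mod*2,wt+ws); print("both",th,o)
c,si=np.cos(th),np.sin(th); M=np.array([[c,-si],[si,c]])
W=lambda p:np.r_[M@np.array(p[:2])/1000+o,p[2]/1000]
pts=dict(axis=(0,0,30),peg=(44*np.cos(np.radians(-63)),44*np.sin(np.radians(-63)),75),tail=(-62,-100,74),nose=(-62,-4,50),pt=(0,21,60))
for k,p in pts.items(): print(k,W(p),proj(t,W(p)),(proj(t,W(p))-[185,125])*5,(proj(s,W(p))-[190,130])*4.6)
E
```

```text
[[ 0.61   -0.0316  0.015 ]
 [ 0.6631 -0.2152  0.015 ]
 [ 0.5003 -0.2624  0.015 ]
 [ 0.4474 -0.0785  0.015 ]] [[ 0.6079 -0.0255  0.015 ]
 [ 0.6652 -0.2182  0.015 ]
 [ 0.4993 -0.2525  0.015 ]
 [ 0.4463 -0.064   0.015 ]]
(np.float64(0.28082119338606076), array([ 0.55034535, -0.13011368]), np.float64(0.0037922264832199962)) (np.float64(0.25503823517298896), array([ 0.55023513, -0.12312323]), np.float64(0.009573952624627943))
both 0.26782371973330105 [ 0.55029165 -0.12661656]
axis [ 0.55029165 -0.12661656  0.03      ] [[271.28806764 180.80114105]] [[431.44033822 279.00570524]] [[232.39262606 281.36125347]]
peg [ 0.57992984 -0.15913697  0.075     ] [[288.52049571 162.46160771]] [[517.60247857 187.30803857]] [[187.5274696  158.04921368]]
tail [ 0.51696534 -0.23945874  0.074     ] [[326.802411   194.60398708]] [[709.012055   348.01993538]] [[349.61782715  82.63934236]]
nose [ 0.49156054 -0.14688123  0.05      ] [[280.04208948 206.62585568]] [[475.21044742 408.1292784 ]] [[361.84332658 240.66169703]]
pt [ 0.54473435 -0.10636523  0.06      ] [[261.86602374 179.44794672]] [[384.33011871 272.23973358]] [[232.52430047 261.83994688]]
```

```bash
cat >> h.py <<'E'
def tri(a,ua,b,ub):
    P=[c[1]@np.c_[cv2.Rodrigues(c[2])[0],c[3]] for c in(a,b)]
    X=cv2.triangulatePoints(P[0],P[1],np.array(ua,float).reshape(2,1),np.array(ub,float).reshape(2,1)).ravel(); return X[:3]/X[3]
E
python3 - <<'E'
from h import *
t=cam("top"); s=cam("side")
T=lambda u:np.array(u)/5+[185,125]
S=lambda u:np.array(u)/4.6+[190,130]
for n,a,b in [("nut",(440,268),(232,258)),("peg",(525,190),(187,156)),("tail",(717,340),(347,82)),("guide knob",(376,275),(232,283)),("noseend",(468,412),(358,250)),("bolt1",(242,155),(74,406)),("bolt2",(628,69),(80,173)),("bolt4",(319,485),(400,394))]:
    X=tri(t,T(a),s,S(b)); print(n,np.round(X,4),(proj(t,X)-T(a)).round(1),(proj(s,X)-S(b)).round(1))
th=.2808;o=np.array([.5503,-.1301])
c,si=np.cos(th),np.sin(th); M=np.array([[c,-si],[si,c]])
W=lambda p:np.r_[M@np.array(p[:2])/1000+o,p[2]/1000]
pts=dict(nut=(0,0,40),peg=(44*np.cos(np.radians(-63)),44*np.sin(np.radians(-63)),75),tail=(-62,-100,74),nose=(-62,-4,50),pt=(0,21,60))
for k,p in pts.items(): print(k,W(p).round(4),(proj(t,W(p))-[185,125])*5,(proj(s,W(p))-[190,130])*4.6)
E
```

```text
nut [ 0.5517 -0.1298  0.0421] [[-0.   0.3]] [[-0.3 -0.1]]
peg [ 0.5802 -0.1623  0.0735] [[-0.  -0.4]] [[0.4 0.1]]
tail [ 0.52   -0.2429  0.0719] [[-0.   0.4]] [[-0.4 -0.1]]
guide knob [ 0.5451 -0.103   0.0502] [[-0.   0.3]] [[-0.4 -0.1]]
noseend [ 0.4916 -0.1441  0.046 ] [[ 0.  -0.5]] [[0.5 0.2]]
bolt1 [ 0.6044 -0.0416  0.0158] [[0.  0.2]] [[-0.2 -0.1]]
bolt2 [ 0.6533 -0.2088  0.0157] [[0.  0.2]] [[-0.2 -0.1]]
bolt4 [ 0.4608 -0.0836  0.0151] [[-0.   0.3]] [[-0.3 -0.1]]
nut [ 0.5503 -0.1301  0.04  ] [[440.46682606 273.8212845 ]] [[233.84931022 260.86315774]]
peg [ 0.5804 -0.1622  0.075 ] [[525.17371502 186.70868846]] [[188.33283481 154.11762055]]
tail [ 0.5184 -0.2434  0.074 ] [[718.72626169 344.98852401]] [[348.30584863  77.89496232]]
nose [ 0.4918 -0.1511  0.05  ] [[485.5005075  408.02932633]] [[363.01520107 235.05978708]]
pt [ 0.5445 -0.1099  0.06  ] [[392.88179643 273.2967922 ]] [[234.91563753 257.09607864]]
```

step_arm(
  targets=[
    {"delta_pos":[-3.8,-3.9,0],"twist":[0,0,0],"fingers":255},
    {"delta_pos":[-3.8,-3.9,0],"twist":[0,0,0],"fingers":255},
    {"delta_pos":[-3.8,-3.9,0],"twist":[0,0,0],"fingers":255},
    {"delta_pos":[-3.8,-3.9,0],"twist":[0,0,0],"fingers":255},
    {"delta_pos":[-3.8,-3.9,0],"twist":[0,0,0],"fingers":255},
  ],
  squeeze=10,
)

```text
t: 1.02
tcp_pos: [0.3264, 0.271, 0.2282]
orientation: [0.204, 0.979, 0.0, 0.0]
wrist_force: [1.0, -0.1, -0.6]
grip_width: 0.0438
```

step_arm(
  targets=[
    {"delta_pos":[-3.8,-3.9,0],"twist":[0,0,0],"fingers":255},
    {"delta_pos":[-3.8,-3.9,0],"twist":[0,0,0],"fingers":255},
    {"delta_pos":[-3.8,-3.9,0],"twist":[0,0,0],"fingers":255},
    {"delta_pos":[-3.8,-3.9,0],"twist":[0,0,0],"fingers":255},
    {"delta_pos":[-3.8,-3.9,0],"twist":[0,0,7.4],"fingers":255},
  ],
)

```text
t: 1.65
tcp_pos: [0.4228, 0.0161, 0.2283]
orientation: [0.268, 0.963, 0.0, 0.001]
wrist_force: [0.7, 0.9, 0.5]
grip_width: 0.0003
```

step_arm(
  targets=[
    {"delta_pos":[-4.3,-3.4,0],"twist":[0,0,0],"fingers":255},
    {"delta_pos":[-4.3,-3.4,0],"twist":[0,0,0],"fingers":255},
    {"delta_pos":[-4.3,-3.4,0],"twist":[0,0,0],"fingers":255},
    {"delta_pos":[-4.3,-3.4,0],"twist":[0,0,0],"fingers":255},
    {"delta_pos":[-3.8,-3.1,0],"twist":[0,0,0],"fingers":255},
  ],
)

```text
t: 2.28
tcp_pos: [0.5171, -0.2353, 0.2279]
orientation: [0.267, 0.964, 0.0, 0.0]
wrist_force: [0.3, 0.9, -0.7]
grip_width: 0.0007
```

step_arm(
  targets=[
    {"delta_pos":[0,0,4],"twist":[0,0,0],"fingers":255},
    {"delta_pos":[0,0,4],"twist":[0,0,0],"fingers":255},
    {"delta_pos":[0,0,1],"twist":[0,0,0],"fingers":255},
    {"delta_pos":[0,0,0],"twist":[0,0,0],"fingers":255},
  ],
)

```text
t: 2.78
tcp_pos: [0.5168, -0.2333, 0.1382]
orientation: [0.267, 0.964, 0.0, 0.0]
wrist_force: [-0.7, -0.7, 0.4]
grip_width: 0.0007
```

```bash
python3 - <<'E'
from h import *
o=arm.get_obs(); print(o['t'],o['tcp_pos'],o['orientation'],o['q'],o['wrist_force'])
t=cam("top"); s=cam("side")
crop(t,(185,125,345,265),5,"pics/t2.png"); crop(s,(190,130,320,260),4.6,"pics/s2.png")
E
```

```text
2.775 [ 0.51681094 -0.23334152  0.1382238 ] [2.66622223e-01 9.63801114e-01 2.33802723e-05 3.91816574e-05] [-4.44418596e-01  3.78054246e-01  1.71662827e+00  6.89009903e-05
  1.04684109e+00 -1.47547603e+00] [-0.6582371  -0.74704518  0.40126493]
```

View pics/s2.png

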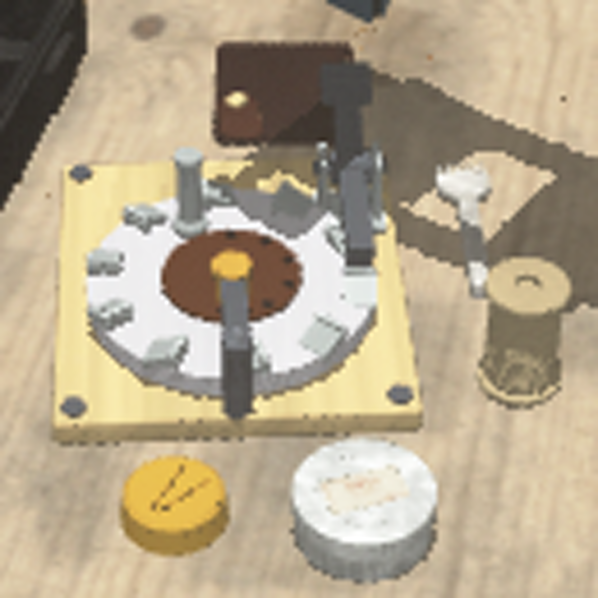

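step_arm(
  targets=[
    {"delta_pos":[-0.9,-0.9,0],"twist":[0,0,0],"fingers":255},
    {"delta_pos":[0,0,2],"twist":[0,0,0],"fingers":255},
    {"delta_pos":[0,0,1],"twist":[0,0,0],"fingers":255},
    {"delta_pos":[0,0,0],"twist":[0,0,0],"fingers":255},
  ],
)

```text
t: 3.38
tcp_pos: [0.5195, -0.2458, 0.1076]
orientation: [0.267, 0.964, 0.0, -0.0]
wrist_force: [0.3, -0.2, 0.7]
grip_width: 0.0004
```

```bash
python3 - <<'E'
from h import *
o=arm.get_obs(); print(o['t'],o['tcp_pos'],o['wrist_force'])
t=cam("top"); s=cam("side")
crop(t,(185,125,345,265),5,"pics/t3.png"); crop(s,(190,130,320,260),4.6,"pics/s3.png")
E
```

```text
3.375 [ 0.51946181 -0.24583861  0.10764123] [ 0.31490599 -0.22655008  0.65299245]
```

View pics/s3.png

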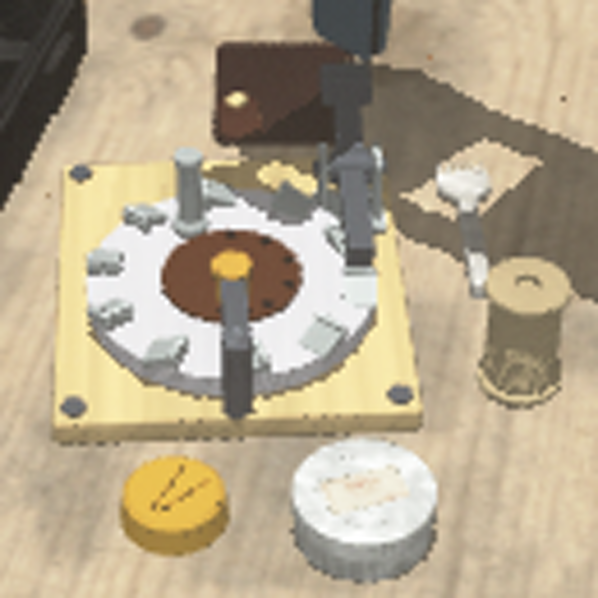

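View pics/t3.png

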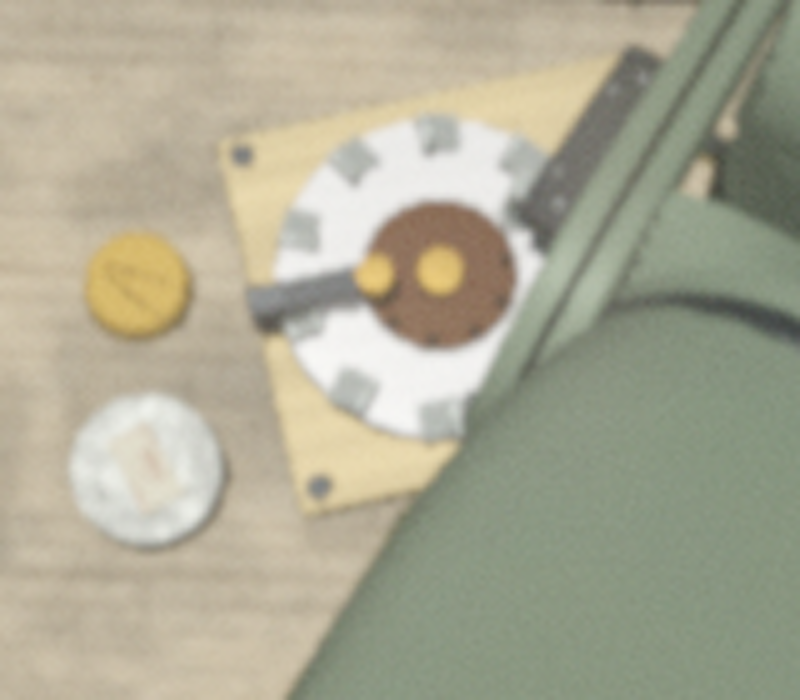

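step_arm(
  targets=[
    {"delta_pos":[0,0,0.5],"twist":[0,0,0],"fingers":255},
    {"delta_pos":[0,0,0.4],"twist":[0,0,0],"fingers":255},
    {"delta_pos":[0,0,0.4],"twist":[0,0,0],"fingers":255},
    {"delta_pos":[0,0,0.3],"twist":[0,0,0],"fingers":255},
  ],
)

```text
t: 3.98
tcp_pos: [0.52, -0.2462, 0.092]
orientation: [0.267, 0.964, -0.0, 0.001]
wrist_force: [-0.1, -1.7, 1.2]
grip_width: 0.0003
```

step_arm(
  targets=[
    {"delta_pos":[0,0,0.3],"twist":[0,0,0],"fingers":255},
    {"delta_pos":[0,0,0.3],"twist":[0,0,0],"fingers":255},
    {"delta_pos":[0,0,0.3],"twist":[0,0,0],"fingers":255},
    {"delta_pos":[0,0,0.3],"twist":[0,0,0],"fingers":255},
  ],
)

```text
t: 4.47
tcp_pos: [0.5196, -0.2456, 0.0796]
orientation: [0.267, 0.964, 0.0, -0.0]
wrist_force: [0.0, -1.7, 1.8]
grip_width: 0.0006
```

```bash
python3 - <<'E'
from h import *
o=arm.get_obs(); print(o['t'],o['tcp_pos'],o['wrist_force'])
s=cam("side")
crop(s,(190,130,320,260),4.6,"pics/s4.png")
E
```

```text
4.475 [ 0.51957356 -0.24555284  0.0796457 ] [ 0.0474504  -1.71388803  1.77836598]
```

View pics/s4.png

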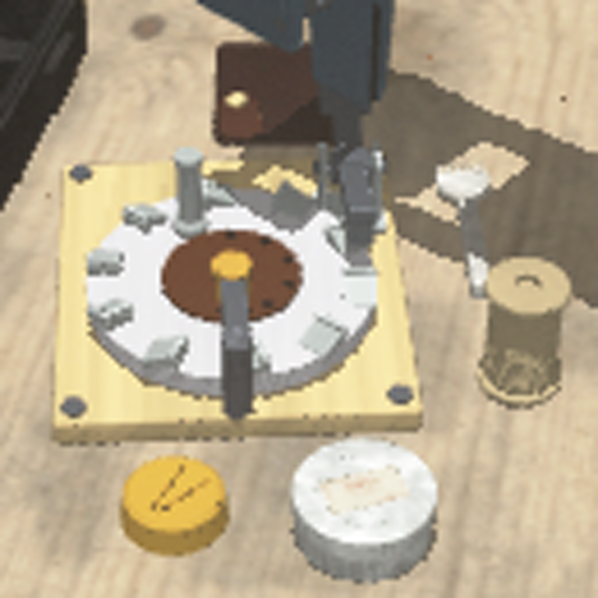

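The finger is on the tail (352,100) and the nose has started to rise, with its top now at about (362,185). The force is under 2 N. I'll press about 11 mm further.

step_arm(
  targets=[
    {"delta_pos":[0,0,0.3],"twist":[0,0,0],"fingers":255},
    {"delta_pos":[0,0,0.3],"twist":[0,0,0],"fingers":255},
    {"delta_pos":[0,0,0.3],"twist":[0,0,0],"fingers":255},
    {"delta_pos":[0,0,0.2],"twist":[0,0,0],"fingers":255},
    {"delta_pos":[0,0,0],"twist":[0,0,0],"fingers":255},
  ],
)

```text
t: 5.15
tcp_pos: [0.5194, -0.2454, 0.0686]
orientation: [0.267, 0.964, 0.0, -0.0]
wrist_force: [-0.2, 0.5, 0.3]
grip_width: 0.0005
```

step_arm(
  targets=[
    {"delta_pos":[0,0,-1.0],"twist":[0,0,0],"fingers":255},
    {"delta_pos":[0,0,-2.0],"twist":[0,0,0],"fingers":255},
    {"delta_pos":[0,0,-3.5],"twist":[0,0,0],"fingers":255},
    {"delta_pos":[0,0,0],"twist":[0,0,0],"fingers":255},
  ],
)

```text
t: 5.65
tcp_pos: [0.5214, -0.2464, 0.1373]
orientation: [0.267, 0.964, -0.001, 0.003]
wrist_force: [0.1, 0.1, -0.6]
grip_width: 0.0004
```

```bash
python3 - <<'E'
from h import *
o=arm.get_obs(); print(o['t'],o['tcp_pos'],o['wrist_force'])
s=cam("side")
crop(s,(190,130,320,260),4.6,"pics/s5.png")
for a in (0.4,0.5,.6):
    # predicted nose pt
    th=.2808;ofs=np.array([.551,-.130]);M=np.array([[np.cos(th),-np.sin(th)],[np.sin(th),np.cos(th)]])
    a0=np.arctan2(4,60);r=np.hypot(4,60)
    p=M@np.array([-.062,-.064+r*np.cos(a+a0)/1000])+ofs; P=[*p,.046+r*np.sin(a+a0)/1000]
    print(a,P,(proj(s,P)-[190,130])*4.6)
E
```

```text
5.65 [ 0.52137863 -0.24643507  0.1372922 ] [ 0.11350504  0.09156925 -0.60990289]
0.4 [np.float64(0.4942810115543186), np.float64(-0.15707255193646802), np.float64(0.07304934451453057)] [[361.69118469 188.90870233]]
0.5 [np.float64(0.4951037203931815), np.float64(-0.15992501332205986), np.float64(0.07827586256381366)] [[361.45364073 176.32758326]]
0.6 [np.float64(0.49606691740619724), np.float64(-0.163264569379513), np.float64(0.08317989086334084)] [[361.10833446 163.60724438]]
```

View pics/s5.png

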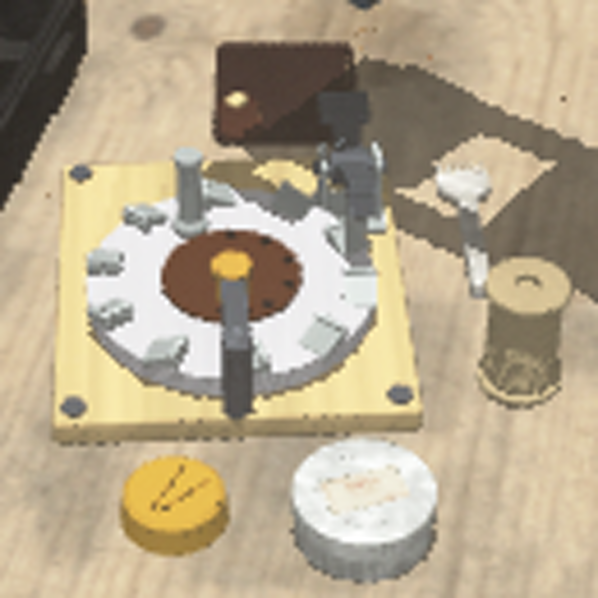

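step_arm(
  targets=[
    {"delta_pos":[-0.4,3.7,0],"twist":[0,0,0],"fingers":255},
    {"delta_pos":[-0.3,3.7,0],"twist":[0,0,0],"fingers":255},
    {"delta_pos":[0,0,0],"twist":[0,0,0],"fingers":255},
    {"delta_pos":[0,0,2],"twist":[0,0,0],"fingers":255},
    {"delta_pos":[0,0,0],"twist":[0,0,0],"fingers":255},
  ],
)

```text
t: 6.32
tcp_pos: [0.5616, -0.1857, 0.1119]
orientation: [0.267, 0.964, 0.0, -0.003]
wrist_force: [-0.4, 0.0, 0.8]
grip_width: 0.0006
```

```bash
python3 - <<'E'
from h import *
o=arm.get_obs(); print(o['t'],o['tcp_pos'],o['wrist_force'])
s=cam("side")
crop(s,(190,130,320,260),4.6,"pics/s6.png")
E
```

```text
6.325 [ 0.56161319 -0.18570598  0.11191025] [-0.39881717  0.01507782  0.77505   ]
```

View pics/s6.png

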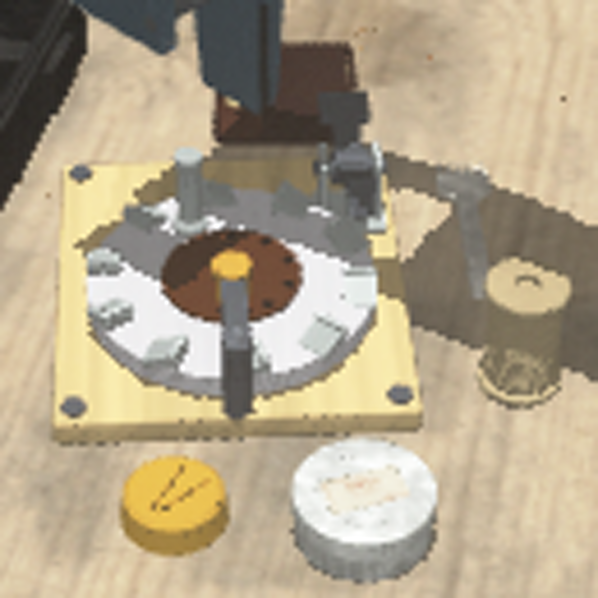

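step_arm(
  targets=[
    {"delta_pos":[-0.4,0,1],"twist":[0,0,0],"fingers":255},
    {"delta_pos":[0,0,1.5],"twist":[0,0,0],"fingers":255},
    {"delta_pos":[0,0,1.5],"twist":[0,0,0],"fingers":255},
    {"delta_pos":[0,0,0.7],"twist":[0,0,0],"fingers":255},
    {"delta_pos":[0,0,0],"twist":[0,0,0],"fingers":255},
  ],
)

```text
t: 7.0
tcp_pos: [0.5667, -0.1876, 0.066]
orientation: [0.267, 0.964, 0.0, -0.001]
wrist_force: [0.1, -0.0, -0.6]
grip_width: 0.0007
```

```bash
python3 - <<'E'
from h import *
o=arm.get_obs(); print(o['t'],o['tcp_pos'],o['wrist_force'])
s=cam("side")
crop(s,(190,130,320,260),4.6,"pics/s7.png")
E
```

```text
7.0 [ 0.56668203 -0.18764715  0.0660453 ] [ 0.13760428 -0.01560256 -0.55547443]
```

View pics/s7.png

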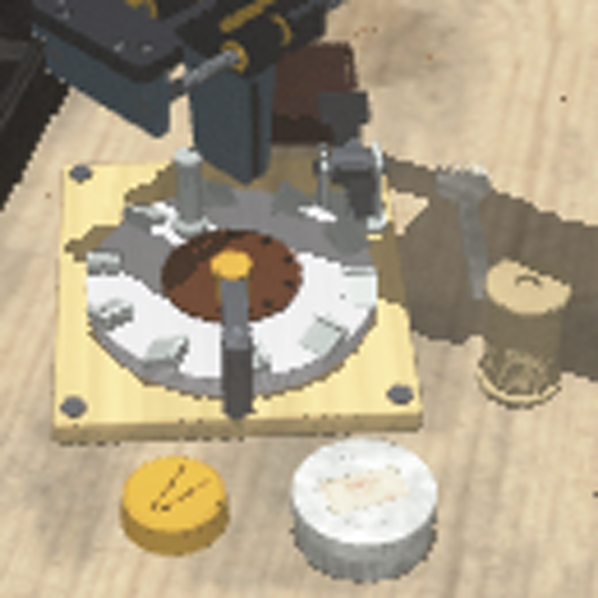

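step_arm(
  targets=[
    {"delta_pos":[0,0.3,0],"twist":[0,0,0],"fingers":255},
    {"delta_pos":[0,0.3,0],"twist":[0,0,0],"fingers":255},
    {"delta_pos":[0,0.3,0],"twist":[0,0,0],"fingers":255},
    {"delta_pos":[0,0.3,0],"twist":[0,0,0],"fingers":255},
  ],
)

```text
t: 7.55
tcp_pos: [0.5735, -0.1773, 0.0671]
orientation: [0.267, 0.964, 0.0, 0.0]
wrist_force: [-0.3, 0.0, -0.7]
grip_width: 0.0003
```

step_arm(
  targets=[
    {"delta_pos":[0,0.3,0],"twist":[0,0,0],"fingers":255},
    {"delta_pos":[0,0.3,0],"twist":[0,0,0],"fingers":255},
    {"delta_pos":[0,0.3,0],"twist":[0,0,0],"fingers":255},
    {"delta_pos":[0,0.1,0],"twist":[0,0,0],"fingers":255},
  ],
)

```text
t: 8.05
tcp_pos: [0.5786, -0.1689, 0.067]
orientation: [0.267, 0.964, 0.0, 0.0]
wrist_force: [-0.1, -0.7, 0.2]
grip_width: 0.0006
```

```bash
python3 - <<'E'
from h import *
o=arm.get_obs(); print(o['t'],o['tcp_pos'],o['wrist_force'])
s=cam("side");t=cam("top")
crop(s,(190,130,320,260),4.6,"pics/s8.png")
crop(t,(185,125,345,265),5,"pics/t8.png")
for a in (0,.2,.3,.4,.5,.55,.6):
    b=a-np.radians(63)+.2808
    print(a,(proj(s,[.551+.044*np.cos(b),-.130+.044*np.sin(b),.075])-[190,130])*4.6,(proj(t,[.551+.044*np.cos(b),-.130+.044*np.sin(b),.075])-[185,125])*5)
E
```

```text
8.05 [ 0.57856889 -0.16885307  0.06699374] [-0.10532399 -0.65758747  0.15526823]
0 [[186.87059128 154.03981245]] [[524.99860097 185.05600942]]
0.2 [[171.60902025 160.52280748]] [[509.50373017 170.6657753 ]]
0.3 [[164.76621792 164.43255126]] [[500.74745635 164.65405542]]
0.4 [[158.54028525 168.7448439 ]] [[491.43193005 159.5104412 ]]
0.5 [[152.99461728 173.42238882]] [[481.648671   155.28389925]]
0.55 [[150.49534648 175.88540625]] [[476.61141799 153.52742998]]
0.6 [[148.18761587 178.42399664]] [[471.49341393 152.01457608]]
```

View pics/s8.png

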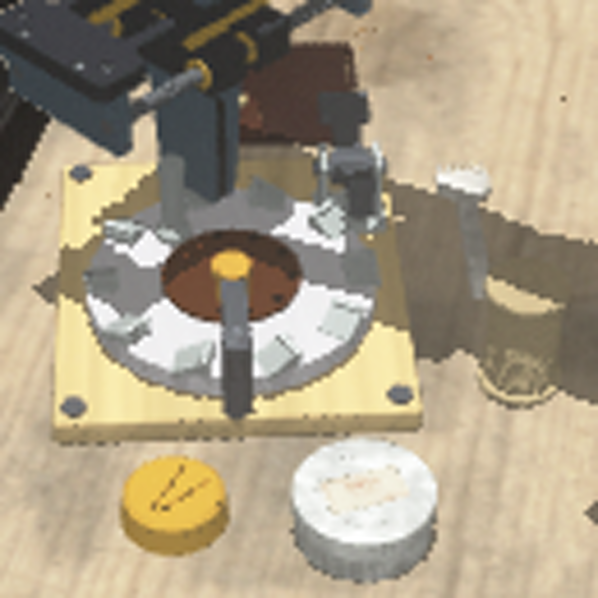

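step_arm(
  targets=[
    {"delta_pos":[0,0.3,0],"twist":[0,0,0],"fingers":255},
    {"delta_pos":[0,0.3,0],"twist":[0,0,0],"fingers":255},
    {"delta_pos":[0,0.3,0],"twist":[0,0,0],"fingers":255},
    {"delta_pos":[0,0.2,0],"twist":[0,0,0],"fingers":255},
    {"delta_pos":[0,0,0],"twist":[0,0,0],"fingers":255},
  ],
)

```text
t: 8.78
tcp_pos: [0.5842, -0.1592, 0.0669]
orientation: [0.267, 0.964, 0.0, 0.0]
wrist_force: [-0.5, 0.1, -0.1]
grip_width: 0.0003
```

```bash
python3 - <<'E'
from h import *
o=arm.get_obs(); print(o['t'],o['tcp_pos'],o['wrist_force'])
s=cam("side");t=cam("top")
crop(s,(190,130,320,260),4.6,"pics/s9.png")
crop(t,(185,125,345,265),5,"pics/t9.png")
E
```

```text
8.775 [ 0.58418024 -0.15919781  0.06689762] [-0.54517399  0.1408777  -0.07279487]
```

View pics/s9.png

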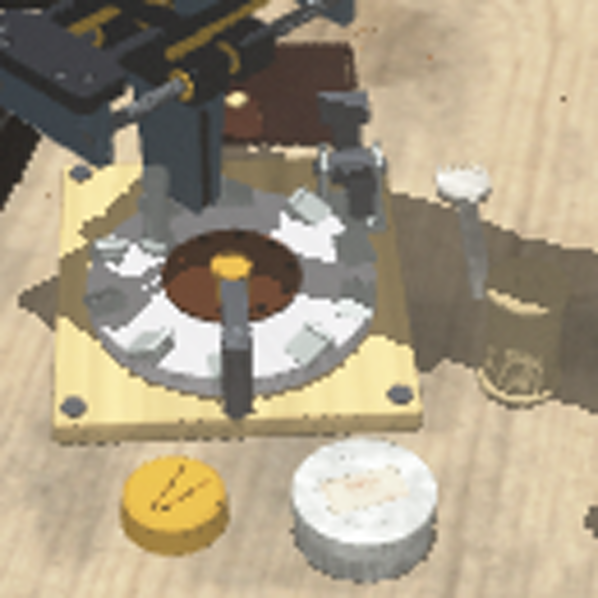

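View pics/t9.png

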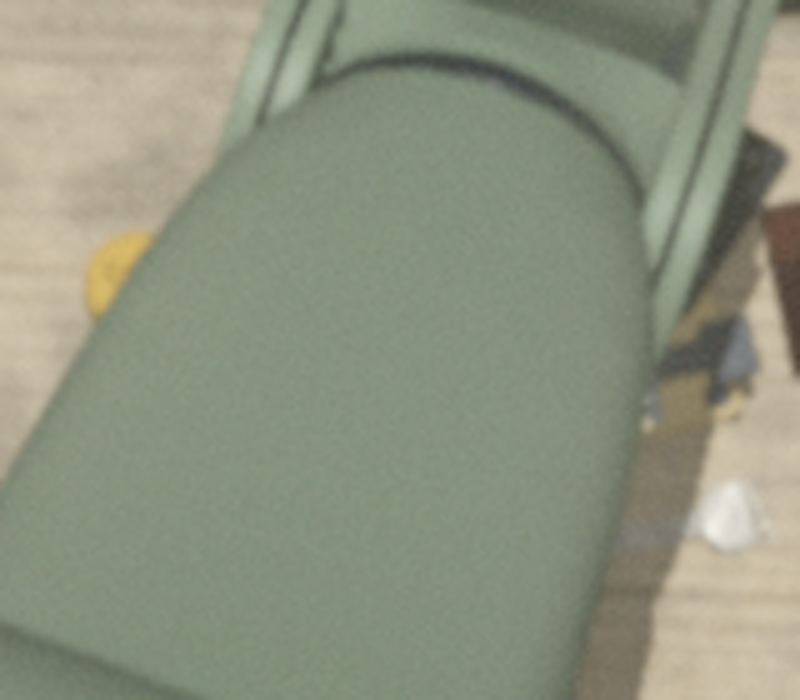

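step_arm(
  targets=[
    {"delta_pos":[0,0.3,0],"twist":[0,0,0],"fingers":255},
    {"delta_pos":[0,0,0],"twist":[0,0,0],"fingers":255},
    {"delta_pos":[0,0,0],"twist":[0,0,0],"fingers":255},
  ],
)

```text
t: 9.25
tcp_pos: [0.5856, -0.1568, 0.0669]
orientation: [0.267, 0.964, 0.0, -0.0]
wrist_force: [-1.3, 0.6, -0.3]
grip_width: 0.0004
```

step_arm(
  targets=[
    {"delta_pos":[0,-0.6,0],"twist":[0,0,0],"fingers":255},
    {"delta_pos":[0,-1,0],"twist":[0,0,0],"fingers":255},
    {"delta_pos":[0,0,-3],"twist":[0,0,0],"fingers":255},
    {"delta_pos":[0,0,-4],"twist":[0,0,0],"fingers":255},
    {"delta_pos":[0,0,0],"twist":[0,0,0],"fingers":255},
  ],
)

```text
t: 9.88
tcp_pos: [0.5792, -0.172, 0.1404]
orientation: [0.267, 0.964, -0.0, 0.004]
wrist_force: [0.3, 0.1, 0.5]
grip_width: 0.0006
```

```bash
python3 - <<'E'
from h import *
o=arm.get_obs(); print(o['t'],o['tcp_pos'],o['wrist_force'])
s=cam("side")
crop(s,(190,130,320,260),4.6,"pics/s10.png")
E
```

```text
9.875 [ 0.57917147 -0.17199357  0.14040432] [0.33409839 0.05303932 0.49296203]
```

View pics/s10.png

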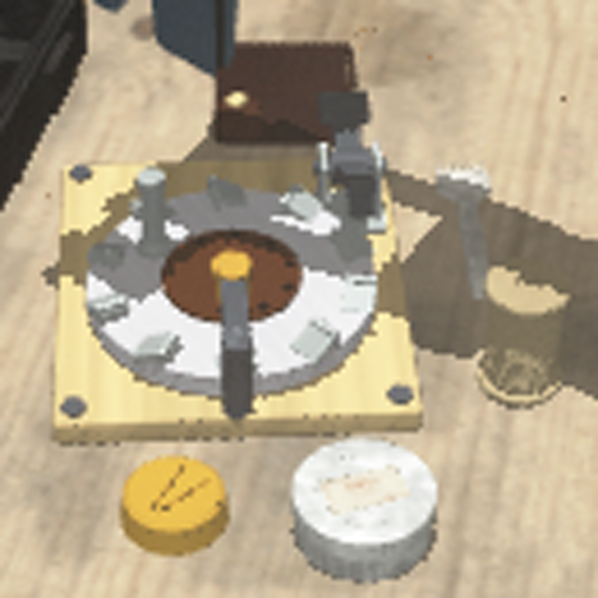

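step_arm(
  targets=[
    {"delta_pos":[2.8,-0.9,0],"twist":[0,0,0],"fingers":255},
    {"delta_pos":[2.8,-1.0,0],"twist":[0,0,0],"fingers":255},
    {"delta_pos":[2.8,-0.9,0],"twist":[0,0,0],"fingers":255},
    {"delta_pos":[0,0,1],"twist":[0,0,0],"fingers":255},
    {"delta_pos":[0,0,0],"twist":[0,0,0],"fingers":255},
  ],
)

```text
t: 10.55
tcp_pos: [0.4907, -0.1516, 0.1255]
orientation: [0.267, 0.964, 0.0, -0.001]
wrist_force: [-0.4, 0.2, 0.4]
grip_width: 0.0006
```

```bash
python3 - <<'E'
from h import *
o=arm.get_obs(); print(o['t'],o['tcp_pos'],o['wrist_force'])
s=cam("side");t=cam("top");print("spool",ray(t,(267,246),.06))
crop(s,(190,130,320,260),4.6,"pics/s11.png")
E
```

```text
10.55 [ 0.49070514 -0.15160155  0.12554081] [-0.3597182   0.18609506  0.40526931]
spool [ 0.40776206 -0.12384125  0.06      ]
```

View pics/s11.png

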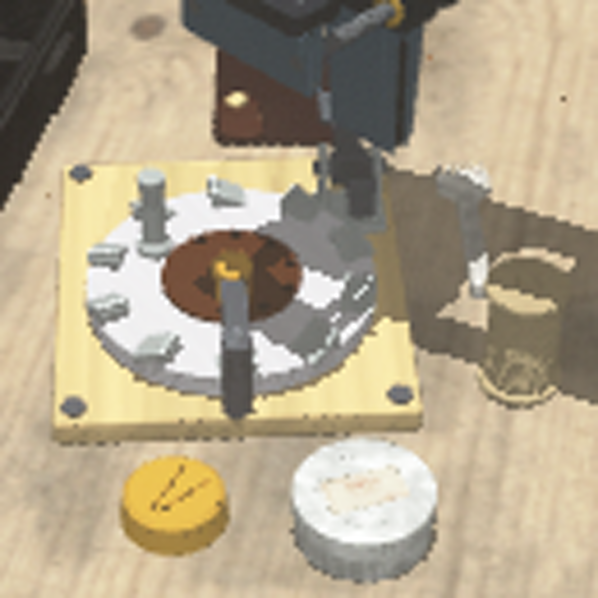

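step_arm(
  targets=[
    {"delta_pos":[0,0,1.2],"twist":[0,0,0],"fingers":255},
    {"delta_pos":[0,0,0.8],"twist":[0,0,0],"fingers":255},
    {"delta_pos":[0,0,0.5],"twist":[0,0,0],"fingers":255},
    {"delta_pos":[0,0,0.4],"twist":[0,0,0],"fingers":255},
    {"delta_pos":[0,0,0.4],"twist":[0,0,0],"fingers":255},
  ],
)

```text
t: 11.28
tcp_pos: [0.491, -0.1514, 0.0939]
orientation: [0.267, 0.964, 0.0, 0.0]
wrist_force: [-0.4, 0.7, 0.7]
grip_width: 0.0006
```

step_arm(
  targets=[
    {"delta_pos":[0,0,0.4],"twist":[0,0,0],"fingers":255},
    {"delta_pos":[0,0,0.4],"twist":[0,0,0],"fingers":255},
    {"delta_pos":[0,0,0.3],"twist":[0,0,0],"fingers":255},
    {"delta_pos":[0,0,0.3],"twist":[0,0,0],"fingers":255},
    {"delta_pos":[0,0,0.2],"twist":[0,0,0],"fingers":255},
  ],
)

```text
t: 11.9
tcp_pos: [0.4909, -0.1516, 0.0777]
orientation: [0.267, 0.964, 0.0, -0.0]
wrist_force: [0.5, 0.5, 0.9]
grip_width: 0.0001
```

```bash
python3 - <<'E'
from h import *
o=arm.get_obs(); print(o['t'],o['tcp_pos'],o['wrist_force'])
s=cam("side")
crop(s,(190,130,320,260),4.6,"pics/s12.png")
E
```

```text
11.9 [ 0.49092653 -0.15155533  0.07773174] [0.48619693 0.52814874 0.86934004]
```

View pics/s12.png

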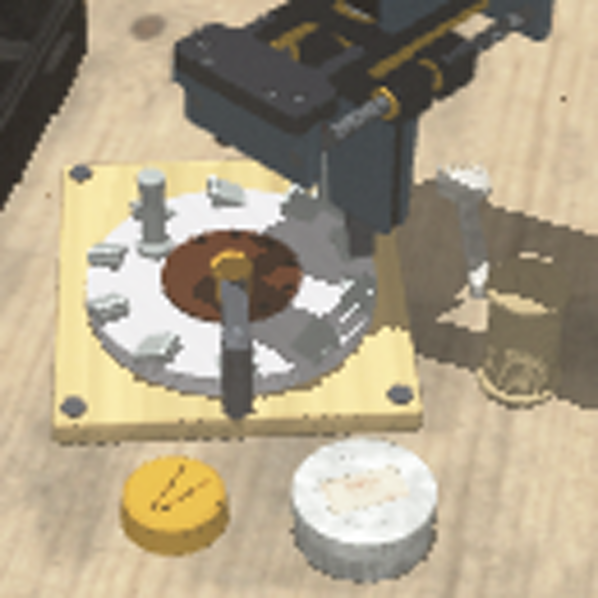

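step_arm(
  targets=[
    {"delta_pos":[0,0,0.2],"twist":[0,0,0],"fingers":255},
    {"delta_pos":[0,0,0.2],"twist":[0,0,0],"fingers":255},
    {"delta_pos":[0,0,0.2],"twist":[0,0,0],"fingers":255},
    {"delta_pos":[0,0,0.2],"twist":[0,0,0],"fingers":255},
  ],
)

```text
t: 12.45
tcp_pos: [0.491, -0.1515, 0.0698]
orientation: [0.267, 0.964, 0.0, 0.0]
wrist_force: [-0.6, 0.3, 0.7]
grip_width: 0.0008
```

step_arm(
  targets=[
    {"delta_pos":[0,0,0.15],"twist":[0,0,0],"fingers":255},
    {"delta_pos":[0,0,0.1],"twist":[0,0,0],"fingers":255},
    {"delta_pos":[0,0,0.1],"twist":[0,0,0],"fingers":255},
  ],
)

```text
t: 12.82
tcp_pos: [0.4909, -0.1515, 0.0664]
orientation: [0.267, 0.964, 0.0, -0.0]
wrist_force: [-0.0, 0.4, 0.2]
grip_width: 0.0005
```

step_arm(
  targets=[
    {"delta_pos":[0,0,0.1],"twist":[0,0,0],"fingers":255},
    {"delta_pos":[0,0,0.1],"twist":[0,0,0],"fingers":255},
    {"delta_pos":[0,0,0],"twist":[0,0,0],"fingers":255},
  ],
)

```text
t: 13.2
tcp_pos: [0.491, -0.1516, 0.0643]
orientation: [0.267, 0.964, -0.0, 0.0]
wrist_force: [0.5, 0.6, 0.3]
grip_width: 0.0005
```

```bash
python3 - <<'E'
from h import *
s=cam("side")
crop(s,(190,130,320,260),4.6,"pics/s13.png")
E
```

```text
(no output)
```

View pics/s13.png

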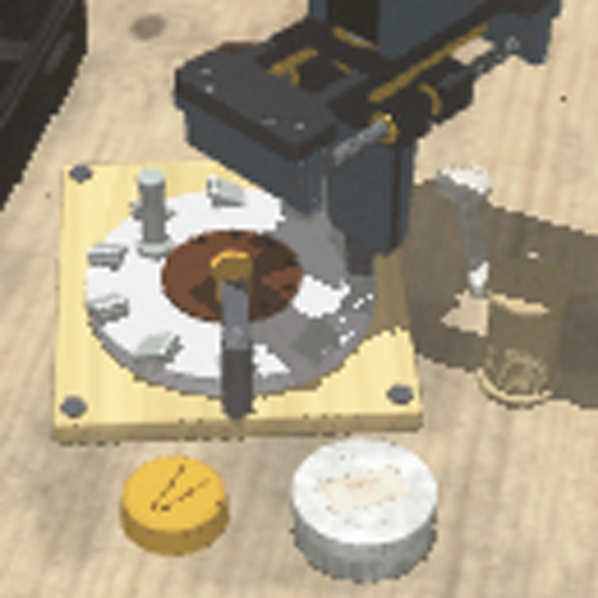

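step_arm(
  targets=[
    {"delta_pos":[0,0,0.1],"twist":[0,0,0],"fingers":255},
    {"delta_pos":[0,0,0],"twist":[0,0,0],"fingers":255},
  ],
)

```text
t: 13.5
tcp_pos: [0.4911, -0.1516, 0.064]
orientation: [0.267, 0.964, -0.0, 0.0]
wrist_force: [-0.1, 1.9, 5.8]
grip_width: 0.0003
```

step_arm(
  targets=[
    {"delta_pos":[0,0,0.1],"twist":[0,0,0],"fingers":255},
    {"delta_pos":[0,0,0],"twist":[0,0,0],"fingers":255},
  ],
)

```text
t: 13.75
tcp_pos: [0.4911, -0.1516, 0.0638]
orientation: [0.267, 0.964, 0.0, 0.0]
wrist_force: [-2.3, 1.2, 11.0]
grip_width: 0.0004
```

The pawl has bottomed: the tip stopped at z ≈ 0.050 and the force rose to 11 N. I'll retreat and check.

step_arm(
  targets=[
    {"delta_pos":[0,0,-0.5],"twist":[0,0,0],"fingers":255},
    {"delta_pos":[0,0,-3],"twist":[0,0,0],"fingers":255},
    {"delta_pos":[0,0,-5],"twist":[0,0,0],"fingers":255},
    {"delta_pos":[0,0,-5],"twist":[0,0,0],"fingers":255},
  ],
)

```text
t: 14.25
tcp_pos: [0.4907, -0.1515, 0.1986]
orientation: [0.267, 0.964, 0.0, -0.0]
wrist_force: [1.0, -0.1, 0.5]
grip_width: 0.0003
```

step_arm(
  targets=[
    {"delta_pos":[5,3,0],"twist":[0,0,0],"fingers":255},
    {"delta_pos":[5,3,0],"twist":[0,0,0],"fingers":255},
    {"delta_pos":[2,5,0],"twist":[0,0,0],"fingers":255},
    {"delta_pos":[0,5,0],"twist":[0,0,0],"fingers":255},
    {"delta_pos":[0,5,0],"twist":[0,0,0],"fingers":255},
  ],
)

```text
t: 14.88
tcp_pos: [0.4964, 0.0918, 0.1977]
orientation: [0.266, 0.964, 0.0, 0.0]
wrist_force: [0.2, -0.6, 0.6]
grip_width: 0.0003
```

```bash
python3 - <<'E'
from h import *
o=arm.get_obs(); print(o['t'],o['tcp_pos'],o['wrist_force'])
s=cam("side");t=cam("top")
crop(s,(190,130,320,260),4.6,"pics/s14.png")
crop(t,(185,125,345,265),5,"pics/t14.png")
E
```

```text
14.875 [0.49639103 0.09183565 0.19770682] [ 0.20546296 -0.61571525  0.60430076]
```

View pics/s14.png

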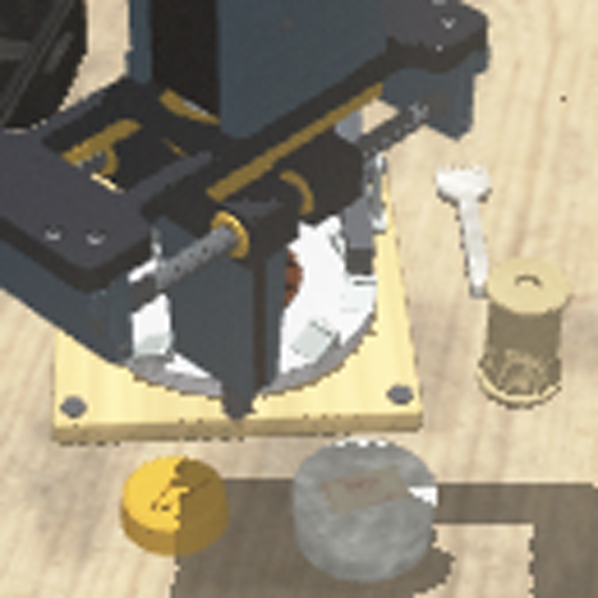

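View pics/t14.png

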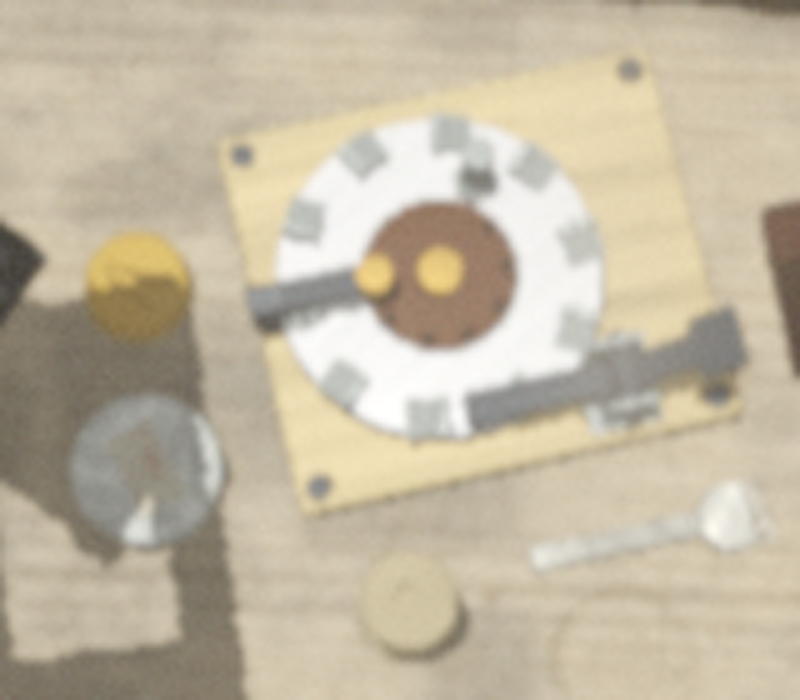

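step_arm(
  targets=[
    {"delta_pos":[0,0,0],"twist":[0,0,0],"fingers":255},
    {"delta_pos":[0,0,0],"twist":[0,0,0],"fingers":255},
  ],
)

```text
t: 15.22
tcp_pos: [0.4953, 0.0893, 0.1973]
orientation: [0.267, 0.964, -0.0, -0.0]
wrist_force: [0.3, -0.1, 0.6]
grip_width: 0.0003
```

```bash
python3 - <<'E'
from cell import arm
print(arm.close_job())
E
```

```text
the job is handed in; nothing more can be done
None
```

The wheel is back one notch with the pawl seated, and I handed the job in at about 15 s.

With the gripper shut, I pressed the tail until the nose was up about 0.5 rad. I then pushed the peg with the flat finger face and pressed the nose down until it bottomed: the fingertip stopped at about 50 mm and the force rose to 11 N. The wrist force at the end of each move never went above about 11 N (under about 2 N while pushing the peg), but I have no readings in between.

In the last pictures:
- **Wheel:** the peg sits at about 0.54 rad, inside the 0.45–0.63 seating range.
- **Pawl:** nose and tail are where they were at the start, so it is fully down.
- **Loose things:** those in view (spool, tin, wax, pricking iron and the edge of the leather cover) look unmoved.
- **Arm:** it is clear of everything.

In the last side picture the gripper hid the peg, so the final wheel angle comes from the top view alone. It agrees with a side view taken just before the pawl was pressed down. No check failed. One measurement disagreed: board corners picked in the side view were about 7 mm off from the top view. I used the top-view fit, and points located in both views agreed with it to about 2 mm.

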